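# Make up two cake orders on the bakery counter

## Task

Make up two customers' orders as neat stacks: in the orange tray, from the bottom up, the dark loaf, the green biscuit box and the red tin; in the black tray, the golden loaf with the jam jar on top. Each loaf must lie flat inside the tray's rim, lengthwise as the tray is, and each further item must stand in the middle of the one below, the green box lined up with its loaf. Keep everything upright and leave the blue tin and the fruit loaf where they are.

Things in the scene. Friction and masses are not known exactly. Their poses are not given: they have to be found in the camera images.
- orange_tray: Shallow fixed orange tray with a slightly lighter rim, outside 142 (x) x 92 (y) mm; floor 4 mm thick, rim walls 4 mm thick standing 12 mm above the counter, so the inside is 134 x 84 mm. Origin at the centre of its underside, on the counter; x along its length, z up. Starts empty; does not move.
- black_tray: Shallow fixed black tray with a slightly lighter rim, outside 142 (x) x 92 (y) mm; floor 4 mm thick, rim walls 4 mm thick standing 12 mm above the counter, so the inside is 134 x 84 mm. Origin at the centre of its underside, on the counter; x along its length, z up. Starts empty; does not move.
- dark_loaf: Rigid loaf-cake pack (white base, clear box-shaped lid with flat top), 110 (x) x 60 (y) x 45 (z) mm; origin at the centre of its underside, x along its length, z up. Very dark chocolate cake, light-green label across the middle. About 250 g.
- golden_loaf: Rigid loaf-cake pack (white base, clear box-shaped lid with flat top), 110 (x) x 60 (y) x 45 (z) mm; origin at the centre of its underside, x along its length, z up. Golden-yellow cake, white paper label across the middle. About 250 g.
- green_box: Plain dark-green biscuit box with a white band round its sides and a white dot on its flat top, 84 (x) x 56 (y) x 36 (z) mm, about 150 g; origin at the centre of its underside, x along its length, z up.
- red_tin: Round red tin, 56 mm diameter, 40 mm high, flat top with a brass disc; about 120 g. Origin at the centre of its underside, z up.
- jam_jar: Round jam jar, 52 mm diameter, 60 mm high, orange-brown with white paper label and flat yellow cap; about 200 g. Origin at the centre of its underside, z up.
- blue_tin: Round blue tin, 56 mm diameter, 40 mm high, flat top with a steel disc; loose, about 120 g. Not part of the orders. Origin at the centre of its underside, z up.
- fruit_loaf: Rigid loaf-cake pack (white base, clear box-shaped lid with flat top), 110 (x) x 60 (y) x 45 (z) mm; origin at the centre of its underside, x along its length, z up. Mid-brown fruit cake with a pink label; loose, about 250 g, at the far side of the work area. Not part of the orders.
Not all that is in view belongs to the job. There is more than one size of the black_tray; the job needs the largest.

How it is judged:
At the end, for the whole second after the job is handed in: Each loaf flat on its tray's floor (16 mm of centre per axis, 3 mm in height); box on dark loaf, tin on box, jar on golden loaf, each within 15 mm of the centre below and resting on it (4 mm); box within 15 degrees of its loaf; all five upright within 4 degrees, released, at rest (x of dark_loaf in the frame of orange_tray between -0.016 and 0.016 m and y of dark_loaf in the frame of orange_tray between -0.016 and 0.016 m and z of dark_loaf in the frame of orange_tray between 0.001 and 0.007 m and x of golden_loaf in the frame of black_tray between -0.016 and 0.016 m and y of golden_loaf in the frame of black_tray between -0.016 and 0.016 m and z of golden_loaf in the frame of black_tray between 0.001 and 0.007 m and horizontal distance between green_box and dark_loaf below 0.015 m and z of green_box in the frame of dark_loaf between 0.041 and 0.049 m and horizontal distance between red_tin and green_box below 0.015 m and z of red_tin in the frame of green_box between 0.032 and 0.04 m and horizontal distance between jam_jar and golden_loaf below 0.015 m and z of jam_jar in the frame of golden_loaf between 0.041 and 0.049 m and angle between the x axis of green_box and the x axis of dark_loaf, either way round below 0.26 rad and angle between each of dark_loaf, golden_loaf, green_box, red_tin, jam_jar's own z axis and vertical below 0.07 rad and linear speed of each of dark_loaf, golden_loaf, green_box, red_tin, jam_jar below 0.02 m/s); the robot touches nothing.
It fails at once if a thing of the orders is tipped by more than 35 degrees (angle between any of dark_loaf, golden_loaf, green_box, red_tin, jam_jar's own z axis and vertical above 0.61 rad).
It fails at once if the blue tin is disturbed (moved more than 25 mm) (distance of blue_tin from where it was at the start of the episode above 0.025 m).
It fails at once if the fruit loaf is disturbed (moved more than 25 mm) (distance of fruit_loaf from where it was at the start of the episode above 0.025 m).
It also fails if it takes over 144 s, if anything falls off the work surface, if the arm or the gripper's body presses on something with over 40 N, if the wrist force passes 120 N, or if a joint passes its speed limit or range.

## Robot

A 7-joint arm with a two-finger parallel gripper is mounted at the origin on the work surface. World frame = base frame: x ahead of the robot, y to its left, z up, the work surface at z = 0. Lengths are in m, angles in rad, forces in N, time in s.
With the tool pointing down it reaches from about 0.4 to 0.85 m from the base axis. Payload 10.4 kg.
Tool frame: the origin (TCP) lies between the finger pads; the fingertips stand r.nose_length ahead of it and the grasp point (between the pads) lies 6 mm ahead of it (r.nose_length is the distance from the TCP to the fingertips, in m); z points along the fingers, x is the direction in which the jaws open and shut, and the axes are right-handed (so a half turn about z gives the same grasp; the last joint's range is limited). The gripper opens to 87 mm and grips with 3 to 60 N. Pads are 19 mm wide; open, the fingers measure 117 mm over their backs; the gripper's body (75 mm by 190 mm) begins 51 mm behind the grasp point.
Start: joints at [-1.272, 0.332, -0.065, 1.46, 0.022, 1.35, -0.088], TCP at [0.198, 0.593, 0.248] pointing down, gripper open.
Joint ranges: [-2.6, 2.6], [-0.5, 2.12], [-1.47, 1.34], [0.16, 2.42], [-1.27, 4.41], [0.06, 2.06], [-2.6, 2.6]. Speed limits (rad/s): [2.22, 2.22, 2.79, 2.79, 3.14, 3.14, 3.14].

## Interface

Orientations are given as a unit quaternion [x, y, z, w].
In Python, from bench import r gives the robot as it stands. The module is installed in compiled form; this text tells all that it offers.
- The arm moves only by the shell command python3 -m creep 'ROWS' [OPENING] [FORCE]. ROWS is JSON, a list of rows, each an object of numbers: "x", "y", "z": the shift along the world's x, y, z in m; "spin": the turn about the world's z in degrees. In form: [{"x": .., "y": .., "z": .., "spin": ..}, ...]. A call has 1 to 12 rows; each row is the pose to reach, as a shift and turn from the pose commanded when the call began; what a row does not reach only later rows make up. A row lasts 1/8 s, in which the tool goes at most 62.5 mm and 10.7 degrees, less where a joint would pass 70% of its speed; a pose out of reach is approached as far as the arm can. A call with a gripper value outside its range is refused whole. OPENING is the finger opening in m, from 0 to 0.087, set as the call begins (- or left out, the last holds). The fingers move at their own pace and stop on an object; FORCE is the grip in N (left out, the last holds). Time passes only in rows, so rows that repeat a pose let the fingers close. It gives the time, the measured TCP pose, the force and the opening at its end, in the units of the state.
- r.read_state(): the state, without advancing time (a new reading comes with each control period).
- r.camera(name): name is "scene" or "side" or "wrist"; returns a dict with "pixels" (384x512x3 uint8, blue, green, red), "z_map" (384x512 float32, m along the optical axis (not along the pixel's ray), 0 where there is no reading), "K" (3x3 intrinsics, pixels), "R" (3x3) and "t" (3): a world point X has camera coordinates R X + t. Camera axes: x right, y down, z forward; pixel columns grow to the right and rows downward; lengths in m; the calibration is good to about 2 mm. A picture is of the moment at which its call begins.
- r.close_job(): hands the job in, once; it reports no verdict.
The state is a dict: "time": time; "joint_positions": joint angles; "joint_vel": joint speeds; "joint_torque": joint torques, N m; "ee_pos": TCP position; "eef_rot": TCP orientation; "ft_force": force on the tool from outside, world axes, zero at the start; "torque": the same for the moment, N m; "width": finger opening in m.
Only numpy, scipy, OpenCV 4.12 (cv2) and the standard library are available. Lean on these libraries where they do the work, as an engineer would, in place of code of your own. Each camera call takes 0.05 s, during which the arm holds its last target. There are 200 camera calls.

## Working session

There is one attempt and no reset: what is moved stays moved. The work goes in short steps, Python scripts to look and compute and a shell command to move; the robot and the scene stay as the last step left them, time stands still between calls to the robot, and variables do not carry over. Pictures are saved under pics/ and viewed, about 12 in all and at most 16, crops included, and the job is handed in when it is done.

```bash
mkdir -p pics
python3 - <<'E'
from bench import r
import cv2, numpy as np
s=r.read_state(); print(s, r.nose_length)
ims=[]
for n in ["scene","side","wrist"]:
    c=r.camera(n); np.savez(f"{n}0.npz",**c); print(n,c["K"].tolist(),c["R"].round(3).tolist(),c["t"])
    ims.append(c["pixels"])
for n,i in zip("abc",ims): cv2.imwrite(f"pics/0{n}.png",cv2.resize(i,(768,576)))
E
```

```text
{'time': 0.0, 'joint_positions': array([-1.27159108,  0.33285262, -0.06471349,  1.4609381 ,  0.02161285,
        1.34991648, -0.08851518]), 'joint_vel': array([-1.00864017e-03, -1.37396161e-03,  3.31544980e-05,  4.71784455e-04,
        1.41871026e-04, -1.52432138e-03, -6.41714203e-04]), 'joint_torque': array([-6.19965749e-05, -6.23230934e+01,  2.50573573e-02, -3.89906216e+01,
       -6.11648359e-02,  3.91201722e-02,  1.51121703e-04]), 'ee_pos': array([0.19756285, 0.59257774, 0.24676752]), 'eef_rot': array([ 8.11251737e-01,  5.84696601e-01, -5.52577615e-04,  4.44569107e-04]), 'ft_force': array([-0.0770529 , -0.36566796, -0.44498505]), 'torque': array([-0.00899463, -0.02467054, -0.02000451]), 'width': 0.08729481853331815} 0.025
scene [[467.45818025480054, 0.0, 260.921630212133], [0.0, 467.45818025480054, 185.8515008068148], [0.0, 0.0, 1.0]] [[0.388, 0.922, 0.014], [0.799, -0.329, -0.503], [-0.459, 0.206, -0.864]] [-0.21781715 -0.40916238  1.61191016]
side [[455.7905146256493, 0.0, 254.60572671883008], [0.0, 455.7905146256493, 196.29007597085948], [0.0, 0.0, 1.0]] [[0.975, -0.222, -0.01], [-0.161, -0.675, -0.72], [0.153, 0.704, -0.694]] [-0.5306483   0.11596748  1.09329337]
wrist [[317.5680104861672, 0.0, 259.9873866550701], [0.0, 317.5680104861672, 202.9155329429843], [0.0, 0.0, 1.0]] [[0.316, 0.949, -0.002], [0.91, -0.302, 0.284], [0.269, -0.091, -0.959]] [-0.6247862  -0.03579785  0.39032743]
```

View pics/0a.png

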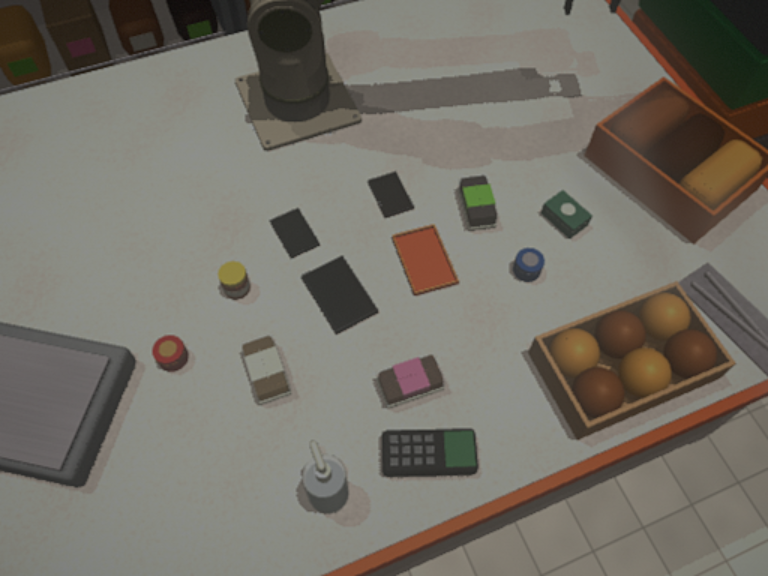

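View pics/0b.png

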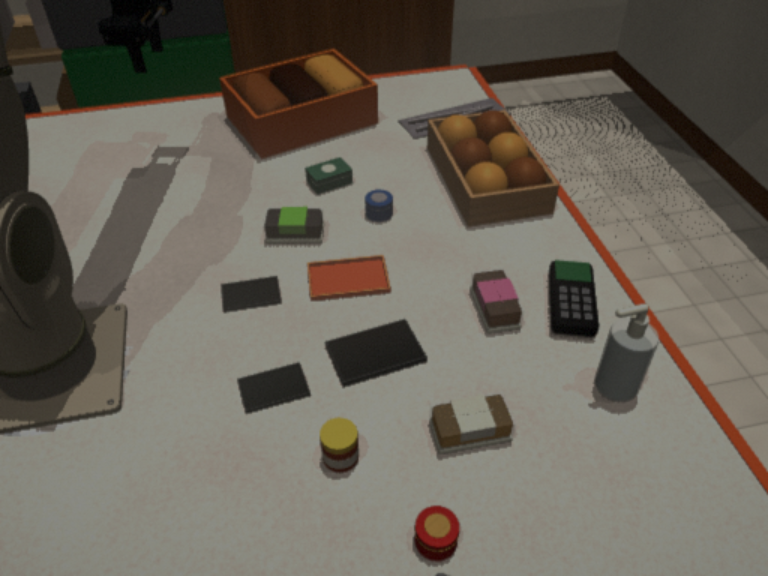

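The scene view shows all items (768-px coordinates): dark loaf (478,200), golden loaf (266,370), green box (567,214), red tin (170,352), jar (234,280), blue tin (529,264), fruit loaf (410,380), orange tray (425,260) and the largest black tray (340,294). The two small black mats are decoys. The side view agrees.

```bash
cat > h.py <<'E'
import numpy as np, cv2
def world(c):
    K,R,t,z=c["K"],c["R"],c["t"],c["z_map"].astype(float)
    v,u=np.mgrid[:z.shape[0],:z.shape[1]]
    P=np.stack([(u-K[0,2])/K[0,0]*z,(v-K[1,2])/K[1,1]*z,z],-1)-t
    P=P@R; P[z==0]=np.nan; return P
def ray(c,u,v,h):
    d=np.stack([(np.asarray(u)-c["K"][0,2])/c["K"][0,0],(np.asarray(v)-c["K"][1,2])/c["K"][1,1],np.ones(np.shape(u))],-1)@c["R"]
    o=-c["R"].T@c["t"]; return (o+d*((h-o[2])/d[...,2])[...,None])[...,:2]
def rect(p):
    (x,y),(w,h),a=cv2.minAreaRect((p*1000).astype(np.float32))
    if w<h: w,h,a=h,w,a+90
    return np.round([x,y,w,h,(a+90)%180-90],1)
def top(c,xy,h,rad=.08,tol=.006):
    "rect (mm, deg) of the depth points near height h close to xy"
    P=world(c).reshape(-1,3)
    with np.errstate(invalid='ignore'):
        m=(np.hypot(P[:,0]-xy[0],P[:,1]-xy[1])<rad)&(abs(P[:,2]-h)<tol)
    q=P[m]; return (rect(q[:,:2]),len(q),round(float(np.median(q[:,2]))*1000,1)) if len(q)>5 else None
def load(f): return dict(np.load(f))
E
python3 - <<'E'
from h import *
S=load("scene0.npz");D=load("side0.npz")
items=dict(dark=(478,195,.045,.075),golden=(265,362,.045,.075),fruit=(410,375,.045,.075),green=(567,209,.036,.06),red=(170,347,.04,.045),jar=(233,272,.06,.045),blue=(530,260,.04,.045))
for n,(u,v,h,rd) in items.items():
    xy=ray(S,u/1.5,v/1.5,h)
    print(n,(xy*1000).round(),"scene",top(S,xy,h,rd),"side",top(D,xy,h,rd))
for n,us,ud in (("orange",(425,260),(348,277)),("black",(340,294),(376,350))):
    for c,(u,v),nm in ((S,us,"scene"),(D,ud,"side")):
        im=c["pixels"]; hsv=cv2.cvtColor(im,cv2.COLOR_BGR2HSV)
        m=cv2.inRange(hsv,(0,120,60),(18,255,255)) if n=="orange" else cv2.inRange(im,(0,0,0),(75,75,75))
        m=cv2.morphologyEx(m,cv2.MORPH_OPEN,np.ones((3,3)))
        k,l=cv2.connectedComponents(m); lab=l[int(v/1.5),int(u/1.5)]
        cn=max(cv2.findContours((l==lab).astype(np.uint8),0,1)[0],key=cv2.contourArea)[:,0]
        print(n,nm,lab,rect(ray(c,cn[:,0],cn[:,1],.012)), rect(ray(c,cn[:,0],cn[:,1],0.)))
E
```

```text
dark [428. 247.] scene (array([428. , 247.2, 114.8,  61.5, -13.8]), 577, 44.4) side (array([425.7, 244.3, 109.6,  63.5, -14.5]), 526, 43.7)
golden [ 615. -265.] scene (array([ 614.7, -269.2,  111.9,   59.4,   -1. ]), 873, 45.1) side (array([ 6.140e+02, -2.713e+02,  1.110e+02,  6.330e+01, -3.000e-01]), 1244, 44.1)
fruit [735. -38.] scene (array([734.8, -38. , 110.3,  61.2,  87.2]), 885, 44.7) side (array([732.8, -38.9, 113.5,  60.4,  87.3]), 743, 43.8)
green [523. 403.] scene (array([521.4, 402.9,  85.7,  63.5,  17.3]), 438, 35.4) side (array([519.7, 402.1,  83.3,  64.5,  15.3]), 300, 34.7)
red [ 520. -413.] scene (array([ 519.2, -418.5,   55.2,   55. ,   67. ]), 323, 39.9) side (array([ 517.8, -419.4,   55. ,   54. ,   73.1]), 678, 39.5)
jar [ 425. -265.] scene (array([ 422.4, -268.5,   53.9,   49.3,  -13.7]), 245, 59.8) side (array([ 421.3, -271.1,   52.7,   49.1,   78.6]), 455, 59.2)
blue [604. 273.] scene (array([600. , 272.3,  56.5,  53.3,   2.7]), 256, 39.6) side (array([598.3, 270.2,  54.4,  53.3,  76.6]), 186, 38.6)
orange scene 8 [506.3  92.8 140.9  90.9  -4.8] [499.7  96.4 142.3  91.9  -4.8]
orange side 25 [501.5  87.1 139.8  97.7  -4.8] [503.4 100.2 141.8  99.1  -4.8]
black scene 19 [516.9 -91.5 144.1  92.4   7.7] [510.5 -89.7 145.5  93.4   7.7]
black side 17 [510.5 -97.4 142.9  98.8   8.2] [512.5 -87.  145.  100.2   8.2]
```

Sizes and heights match the given ones, and the two views agree to about 2–3 mm. Tray centres, after averaging out the wall bias, are orange ≈ (503.5, 91) mm at −4.8° and black ≈ (513.5, −93.5) mm at 8°. The jaw yaw is now 71.6°. First I move above the dark loaf at (427, 246), where the jaw needs 76°.

```bash
python3 -m creep '[{"x":0.025,"y":-0.04},{"x":0.05,"y":-0.08,"z":-0.01},{"x":0.08,"y":-0.12,"z":-0.02,"spin":1},{"x":0.11,"y":-0.165,"z":-0.03,"spin":2},{"x":0.14,"y":-0.21,"z":-0.04,"spin":3},{"x":0.17,"y":-0.255,"z":-0.06,"spin":4},{"x":0.2,"y":-0.3,"z":-0.08,"spin":4.4},{"x":0.22,"y":-0.33,"z":-0.1,"spin":4.4},{"x":0.2295,"y":-0.3465,"z":-0.127,"spin":4.4},{"x":0.2295,"y":-0.3465,"z":-0.127,"spin":4.4},{"x":0.2295,"y":-0.3465,"z":-0.127,"spin":4.4}]' 0.087 25
python3 - <<'E'
from bench import r
from h import *
c=r.camera("wrist"); cv2.imwrite("pics/1w.png",c["pixels"]); print(top(c,(.427,.246),.045,.075))
E
```

```text
Noneinvalid input at $[0]: expected keys x, y, z, spin
```

View pics/1w.png

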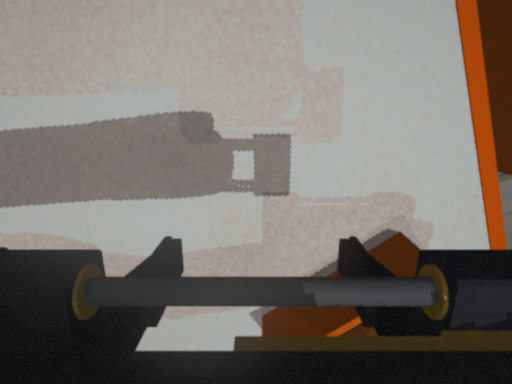

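The move was refused because all four keys are required, so the wrist view only shows the starting place: the fingers at (170,260) and (355,260), with part of a crate below. Retrying with full rows.

```bash
python3 -m creep '[{"x":0.025,"y":-0.04,"z":0,"spin":0},{"x":0.05,"y":-0.08,"z":-0.01,"spin":0},{"x":0.08,"y":-0.12,"z":-0.02,"spin":1},{"x":0.11,"y":-0.165,"z":-0.03,"spin":2},{"x":0.14,"y":-0.21,"z":-0.04,"spin":3},{"x":0.17,"y":-0.255,"z":-0.06,"spin":4},{"x":0.2,"y":-0.3,"z":-0.08,"spin":4.4},{"x":0.22,"y":-0.33,"z":-0.1,"spin":4.4},{"x":0.2295,"y":-0.3465,"z":-0.127,"spin":4.4},{"x":0.2295,"y":-0.3465,"z":-0.127,"spin":4.4},{"x":0.2295,"y":-0.3465,"z":-0.127,"spin":4.4}]' 0.087 25
python3 - <<'E'
from bench import r
from h import *
c=r.camera("wrist"); cv2.imwrite("pics/2w.png",c["pixels"]); print(top(c,(.427,.246),.045,.075))
E
```

```text
time: 1.58
ee_pos: [0.4269, 0.2477, 0.1215]
eef_rot: [0.788, 0.616, 0.0, -0.0]
ft_force: [0.3, 0.0, 0.2]
width: 0.0872
(array([422.3, 248.9,  98.2,  59.7, -13.3]), 10941, 44.3)
```

View pics/2w.png

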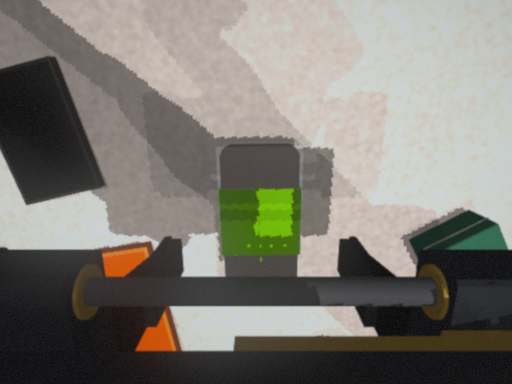

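The loaf lies midway between the fingers (lid about x=218–300, fingers at 170 and 350) and is squared up. Descend to TCP z≈0.041, so the fingertips clear the tray rim at placing, then close.

```bash
python3 -m creep '[{"x":0,"y":-0.001,"z":-0.02,"spin":0},{"x":0,"y":-0.001,"z":-0.045,"spin":0},{"x":0,"y":-0.001,"z":-0.065,"spin":0},{"x":0,"y":-0.001,"z":-0.08,"spin":0},{"x":0,"y":-0.001,"z":-0.08,"spin":0}]'; python3 -m creep '[{"x":0,"y":0,"z":0,"spin":0},{"x":0,"y":0,"z":0,"spin":0},{"x":0,"y":0,"z":0,"spin":0},{"x":0,"y":0,"z":0,"spin":0},{"x":0,"y":0,"z":0,"spin":0},{"x":0,"y":0,"z":0,"spin":0}]' 0 25
```

```text
time: 2.25
ee_pos: [0.4267, 0.2459, 0.0403]
eef_rot: [0.788, 0.616, -0.0, -0.0]
ft_force: [0.0, -0.1, 0.3]
width: 0.087
time: 3.0
ee_pos: [0.4275, 0.2458, 0.041]
eef_rot: [0.788, 0.615, 0.001, -0.0]
ft_force: [-0.7, 0.3, 6.4]
width: 0.0597
```

Gripped at 59.7 mm, as it should be. Lift, then carry to the orange tray: dx +76.5, dy −155, spin +9.2.

```bash
python3 -m creep '[{"x":0,"y":0,"z":0.015,"spin":0},{"x":0,"y":0,"z":0.04,"spin":0},{"x":0.005,"y":-0.01,"z":0.06,"spin":0},{"x":0.015,"y":-0.03,"z":0.065,"spin":2},{"x":0.027,"y":-0.055,"z":0.065,"spin":4},{"x":0.04,"y":-0.08,"z":0.065,"spin":6},{"x":0.052,"y":-0.105,"z":0.065,"spin":8},{"x":0.064,"y":-0.13,"z":0.065,"spin":9.2},{"x":0.072,"y":-0.147,"z":0.06,"spin":9.2},{"x":0.0765,"y":-0.155,"z":0.05,"spin":9.2},{"x":0.0765,"y":-0.155,"z":0.04,"spin":9.2},{"x":0.0765,"y":-0.155,"z":0.04,"spin":9.2}]'
python3 - <<'E'
from bench import r
from h import *
for n in("scene","side"):
    c=r.camera(n); cv2.imwrite(f"pics/3{n}.png",c["pixels"]); print(n,top(c,(.5035,.091),.084,.08,.008)); np.savez(n+"1.npz",**c)
a=cv2.imread("pics/3scene.png")[90:260,180:400];b=cv2.imread("pics/3side.png")[110:280,120:340]
cv2.imwrite("pics/3.png",cv2.resize(np.vstack([a,b]),None,fx=1.7,fy=1.7))
E
```

```text
time: 4.5
ee_pos: [0.5026, 0.0911, 0.0795]
eef_rot: [0.736, 0.677, -0.001, -0.001]
ft_force: [0.1, -0.3, -2.1]
width: 0.06
scene (array([520.2,  89.9,  76.9,  74.3,  85.6]), 409, 83.0)
side (array([500.3,  83.4, 110. ,  71.2,  -7. ]), 197, 82.3)
```

View pics/3.png

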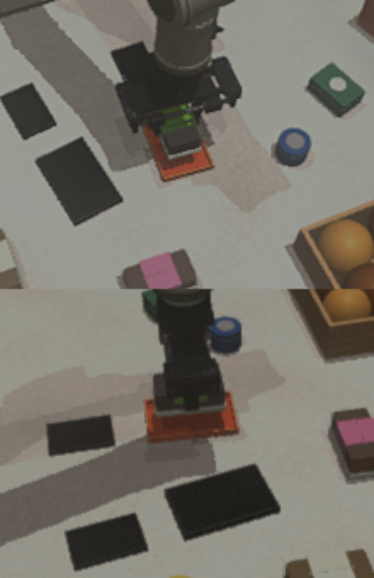

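The loaf hangs level over the tray and central along its length in both views. Lower it to the floor.

```bash
python3 -m creep '[{"x":0.0005,"y":0,"z":-0.012,"spin":0},{"x":0.0005,"y":0,"z":-0.022,"spin":0},{"x":0.0005,"y":0,"z":-0.029,"spin":0},{"x":0.0005,"y":0,"z":-0.033,"spin":0},{"x":0.0005,"y":0,"z":-0.034,"spin":0},{"x":0.0005,"y":0,"z":-0.034,"spin":0}]'
```

```text
time: 5.35
ee_pos: [0.5043, 0.0905, 0.0467]
eef_rot: [0.736, 0.677, 0.0, 0.0]
ft_force: [-0.2, 0.2, -1.5]
width: 0.06
```

```bash
python3 -m creep '[{"x":0,"y":0,"z":-0.001,"spin":0},{"x":0,"y":0,"z":-0.0015,"spin":0},{"x":0,"y":0,"z":-0.0015,"spin":0}]'; python3 -m creep '[{"x":0,"y":0,"z":0,"spin":0},{"x":0,"y":0,"z":0,"spin":0},{"x":0,"y":0,"z":0,"spin":0},{"x":0,"y":0,"z":0,"spin":0},{"x":0,"y":0,"z":0.02,"spin":0},{"x":0,"y":0,"z":0.05,"spin":0},{"x":0,"y":0,"z":0.08,"spin":0},{"x":0,"y":0,"z":0.08,"spin":0}]' 0.087
```

```text
time: 5.72
ee_pos: [0.5042, 0.0904, 0.0451]
eef_rot: [0.736, 0.677, 0.0, -0.0]
ft_force: [-0.0, 0.5, -1.4]
width: 0.0598
time: 6.72
ee_pos: [0.5056, 0.0908, 0.1273]
eef_rot: [0.736, 0.677, 0.002, 0.001]
ft_force: [0.3, 0.6, -1.1]
width: 0.0868
```

Now to the green box at (520.5, 402.5), jaw yaw 106° (spin +20.8), then check the placed loaf.

```bash
python3 -m creep '[{"x":0,"y":0.03,"z":0,"spin":0},{"x":0.002,"y":0.07,"z":0,"spin":3},{"x":0.004,"y":0.11,"z":0,"spin":8},{"x":0.007,"y":0.15,"z":0,"spin":12},{"x":0.01,"y":0.19,"z":0,"spin":16},{"x":0.012,"y":0.23,"z":0,"spin":20},{"x":0.014,"y":0.27,"z":0,"spin":20.8},{"x":0.0155,"y":0.3,"z":0,"spin":20.8},{"x":0.0155,"y":0.312,"z":-0.01,"spin":20.8},{"x":0.0155,"y":0.312,"z":-0.01,"spin":20.8},{"x":0.0155,"y":0.312,"z":-0.01,"spin":20.8}]'
python3 - <<'E'
from bench import r
from h import *
for n in("scene","side"):
    c=r.camera(n); print(n,"dark",top(c,(.5035,.091),.049,.075,.006),"green",top(c,(.5205,.4025),.036,.06)); np.savez(n+"2.npz",**c)
c=r.camera("wrist");print(top(c,(.5205,.4025),.036,.06)); cv2.imwrite("pics/4w.png",c["pixels"])
E
```

```text
time: 8.1
ee_pos: [0.5201, 0.4006, 0.1147]
eef_rot: [0.603, 0.798, -0.001, 0.0]
ft_force: [0.6, -1.0, 1.1]
width: 0.0874
scene dark (array([502.8,  89.5, 112.5,  61.9,  -4.7]), 666, 48.5) green (array([522.1, 402.9,  85. ,  59.7,  16.1]), 316, 35.4)
side dark (array([501.5,  87.8, 109.8,  64.5,  -3.1]), 676, 47.7) green (array([519.3, 401.2,  84.7,  62.7,  15. ]), 292, 34.7)
(array([522.2, 403.9,  84.2,  56.1,  16.1]), 8422, 35.4)
```

View pics/4w.png

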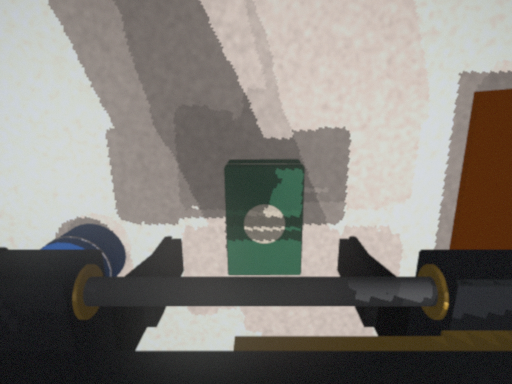

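Dark loaf: top at 48 mm and centre ≈ (502–503, 89–90), so it is seated in the tray. In the wrist view the green box sits between the fingers, its white dot at (265,223). The blue tin at (80,250) is clear. Nudge and descend.

```bash
python3 -m creep '[{"x":0.001,"y":0.0025,"z":-0.02,"spin":0},{"x":0.001,"y":0.0025,"z":-0.045,"spin":0},{"x":0.001,"y":0.0025,"z":-0.065,"spin":0},{"x":0.001,"y":0.0025,"z":-0.08,"spin":0},{"x":0.001,"y":0.0025,"z":-0.08,"spin":0}]'; python3 -m creep '[{"x":0,"y":0,"z":0,"spin":0},{"x":0,"y":0,"z":0,"spin":0},{"x":0,"y":0,"z":0,"spin":0},{"x":0,"y":0,"z":0,"spin":0},{"x":0,"y":0,"z":0,"spin":0},{"x":0,"y":0,"z":0,"spin":0}]' 0 25
```

```text
time: 8.88
ee_pos: [0.5201, 0.4044, 0.0336]
eef_rot: [0.602, 0.798, -0.001, -0.0]
ft_force: [-0.1, 0.8, 0.3]
width: 0.0871
time: 9.62
ee_pos: [0.5208, 0.405, 0.0354]
eef_rot: [0.602, 0.798, 0.0, -0.0]
ft_force: [-0.7, -1.0, 4.2]
width: 0.0558
```

Gripped at 55.8 mm. Carry to the dark loaf at about (503.3, 89.7): dx −17.5, dy −315, spin −20.8.

```bash
python3 -m creep '[{"x":0,"y":0,"z":0.02,"spin":0},{"x":0,"y":0,"z":0.05,"spin":0},{"x":0,"y":-0.01,"z":0.08,"spin":0},{"x":-0.001,"y":-0.035,"z":0.09,"spin":-2},{"x":-0.003,"y":-0.07,"z":0.09,"spin":-5},{"x":-0.005,"y":-0.11,"z":0.09,"spin":-8},{"x":-0.008,"y":-0.15,"z":0.09,"spin":-11},{"x":-0.011,"y":-0.19,"z":0.09,"spin":-14},{"x":-0.013,"y":-0.23,"z":0.09,"spin":-17},{"x":-0.015,"y":-0.27,"z":0.09,"spin":-20},{"x":-0.0165,"y":-0.3,"z":0.09,"spin":-20.8},{"x":-0.0175,"y":-0.315,"z":0.085,"spin":-20.8}]'; python3 -m creep '[{"x":0,"y":0,"z":-0.01,"spin":0},{"x":0,"y":0,"z":-0.02,"spin":0},{"x":0,"y":0,"z":-0.025,"spin":0},{"x":0,"y":0,"z":-0.025,"spin":0}]'
python3 - <<'E'
from bench import r
from h import *
for n in("scene","side"):
    c=r.camera(n); cv2.imwrite(f"pics/5{n}.png",c["pixels"])
a=cv2.imread("pics/5scene.png")[90:230,210:370];b=cv2.imread("pics/5side.png")[110:250,160:320]
cv2.imwrite("pics/5.png",cv2.resize(np.hstack([a,b]),None,fx=2.4,fy=2.4))
E
```

```text
time: 11.12
ee_pos: [0.5036, 0.0885, 0.1212]
eef_rot: [0.737, 0.676, 0.001, 0.0]
ft_force: [0.8, -0.9, -1.0]
width: 0.0555
time: 11.62
ee_pos: [0.5029, 0.0905, 0.0944]
eef_rot: [0.736, 0.677, -0.0, -0.0]
ft_force: [0.3, -0.5, -1.0]
width: 0.056
```

View pics/5.png

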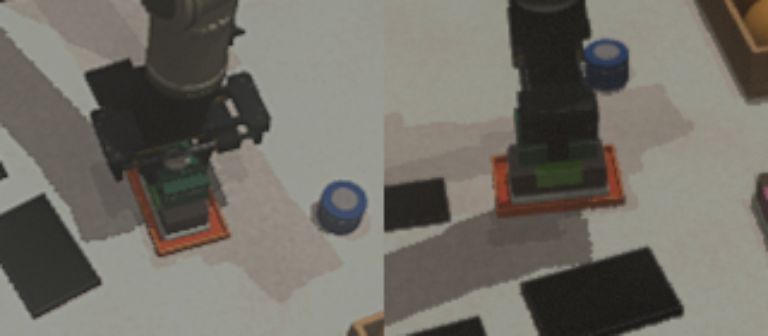

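The loaf is flat inside the tray and the green box hangs aligned over its middle. Lower, release and rise.

```bash
python3 -m creep '[{"x":0,"y":0,"z":-0.004,"spin":0},{"x":0,"y":0,"z":-0.007,"spin":0},{"x":0,"y":0,"z":-0.009,"spin":0},{"x":0,"y":0,"z":-0.0095,"spin":0},{"x":0,"y":0,"z":-0.0095,"spin":0}]'; python3 -m creep '[{"x":0,"y":0,"z":0,"spin":0},{"x":0,"y":0,"z":0,"spin":0},{"x":0,"y":0,"z":0,"spin":0},{"x":0,"y":0,"z":0,"spin":0},{"x":0,"y":0,"z":0.02,"spin":0},{"x":0,"y":0,"z":0.05,"spin":0},{"x":0,"y":0,"z":0.08,"spin":0},{"x":0,"y":0,"z":0.08,"spin":0}]' 0.087
```

```text
time: 12.35
ee_pos: [0.5032, 0.0899, 0.0856]
eef_rot: [0.736, 0.677, 0.0, -0.0]
ft_force: [-0.4, -0.1, -0.6]
width: 0.0558
time: 13.35
ee_pos: [0.5045, 0.0902, 0.1678]
eef_rot: [0.736, 0.677, 0.002, 0.001]
ft_force: [0.3, 0.3, 0.3]
width: 0.0871
```

Now the golden loaf at (614, −270), jaw 89.4°.

```bash
python3 -m creep '[{"x":0.005,"y":-0.02,"z":0,"spin":0},{"x":0.02,"y":-0.06,"z":0,"spin":1},{"x":0.035,"y":-0.11,"z":-0.005,"spin":2},{"x":0.05,"y":-0.16,"z":-0.01,"spin":3},{"x":0.065,"y":-0.21,"z":-0.015,"spin":4},{"x":0.08,"y":-0.26,"z":-0.02,"spin":4.2},{"x":0.095,"y":-0.31,"z":-0.03,"spin":4.2},{"x":0.105,"y":-0.345,"z":-0.04,"spin":4.2},{"x":0.11,"y":-0.36,"z":-0.047,"spin":4.2},{"x":0.11,"y":-0.36,"z":-0.047,"spin":4.2},{"x":0.11,"y":-0.36,"z":-0.047,"spin":4.2}]'
python3 - <<'E'
from bench import r
from h import *
for n in("scene","side"):
    c=r.camera(n); print(n,"green",top(c,(.503,.09),.085,.06,.006),"golden",top(c,(.614,-.27),.045,.075)); np.savez(n+"3.npz",**c)
c=r.camera("wrist");print(top(c,(.614,-.27),.045,.075)); cv2.imwrite("pics/6w.png",c["pixels"])
E
```

```text
time: 14.72
ee_pos: [0.6135, -0.2681, 0.1187]
eef_rot: [0.71, 0.704, 0.0, -0.0]
ft_force: [-0.0, -0.1, -0.1]
width: 0.0868
scene green (array([503.9,  89.2,  87.9,  57.5,  -4.4]), 504, 84.5) golden (array([ 614.8, -269.2,  111.7,   59.3,   -0.9]), 779, 44.9)
side green (array([502.1,  88. ,  84.4,  60.3,  -6. ]), 497, 83.8) golden (array([ 613.6, -270.1,  109.8,   63.4,   -0.9]), 856, 44.1)
(array([ 608.8, -268.8,   95.6,   59.8,   -1. ]), 10842, 44.3)
```

View pics/6w.png

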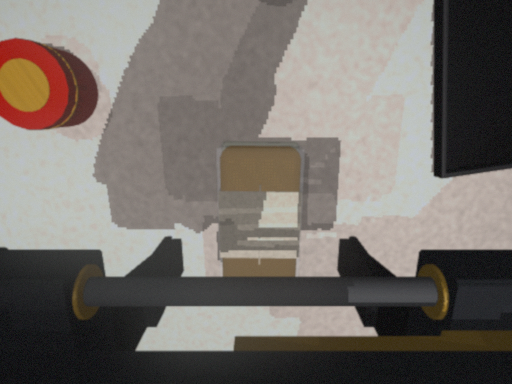

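Green box: top at 84–85 mm, centre ≈ (503, 88.6), angle −5°, so well placed. The golden loaf is squared between the fingers (x≈218–302). Descend and grip.

```bash
python3 -m creep '[{"x":0.0005,"y":-0.001,"z":-0.02,"spin":0},{"x":0.0005,"y":-0.001,"z":-0.045,"spin":0},{"x":0.0005,"y":-0.001,"z":-0.065,"spin":0},{"x":0.0005,"y":-0.001,"z":-0.077,"spin":0},{"x":0.0005,"y":-0.001,"z":-0.077,"spin":0}]'; python3 -m creep '[{"x":0,"y":0,"z":0,"spin":0},{"x":0,"y":0,"z":0,"spin":0},{"x":0,"y":0,"z":0,"spin":0},{"x":0,"y":0,"z":0,"spin":0},{"x":0,"y":0,"z":0,"spin":0},{"x":0,"y":0,"z":0,"spin":0}]' 0 25
```

```text
time: 15.5
ee_pos: [0.6132, -0.2708, 0.0406]
eef_rot: [0.711, 0.703, -0.0, -0.001]
ft_force: [0.1, 0.5, 0.9]
width: 0.087
time: 16.25
ee_pos: [0.614, -0.2707, 0.042]
eef_rot: [0.711, 0.703, 0.0, 0.0]
ft_force: [-1.3, 3.0, 5.4]
width: 0.0599
```

```bash
python3 -m creep '[{"x":0,"y":0,"z":0.015,"spin":0},{"x":0,"y":0,"z":0.04,"spin":0},{"x":-0.006,"y":0.01,"z":0.06,"spin":0},{"x":-0.017,"y":0.03,"z":0.065,"spin":2},{"x":-0.034,"y":0.06,"z":0.065,"spin":4},{"x":-0.051,"y":0.09,"z":0.065,"spin":6},{"x":-0.068,"y":0.12,"z":0.065,"spin":8},{"x":-0.085,"y":0.15,"z":0.065,"spin":8.6},{"x":-0.095,"y":0.168,"z":0.06,"spin":8.6},{"x":-0.1005,"y":0.177,"z":0.05,"spin":8.6},{"x":-0.1005,"y":0.177,"z":0.03,"spin":8.6},{"x":-0.1005,"y":0.177,"z":0.03,"spin":8.6}]'
python3 - <<'E'
from bench import r
from h import *
for n in("scene","side"):
    c=r.camera(n); cv2.imwrite(f"pics/7{n}.png",c["pixels"])
a=cv2.imread("pics/7scene.png")[110:250,150:310];b=cv2.imread("pics/7side.png")[160:300,170:330]
cv2.imwrite("pics/7.png",cv2.resize(np.hstack([a,b]),None,fx=2.4,fy=2.4))
E
```

```text
time: 17.75
ee_pos: [0.5122, -0.0947, 0.0704]
eef_rot: [0.657, 0.754, -0.001, -0.001]
ft_force: [0.4, 0.0, -1.1]
width: 0.0598
```

View pics/7.png

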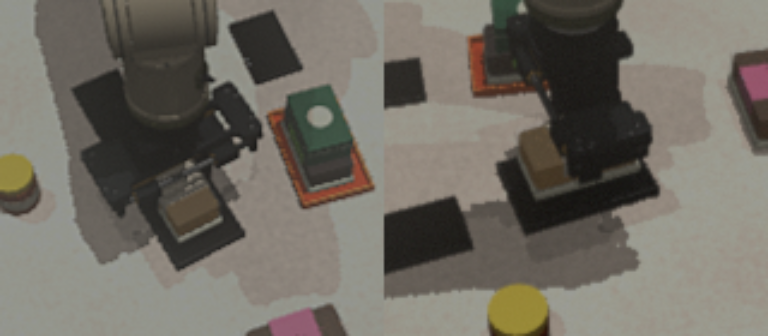

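The golden loaf hangs over the large black tray, aligned with it, and the gripper is clear of the orange stack. Lower and release.

```bash
python3 -m creep '[{"x":0.0005,"y":0.0005,"z":-0.01,"spin":0},{"x":0.0005,"y":0.0005,"z":-0.018,"spin":0},{"x":0.0005,"y":0.0005,"z":-0.023,"spin":0},{"x":0.0005,"y":0.0005,"z":-0.0245,"spin":0},{"x":0.0005,"y":0.0005,"z":-0.0255,"spin":0},{"x":0.0005,"y":0.0005,"z":-0.0255,"spin":0}]'; python3 -m creep '[{"x":0,"y":0,"z":0,"spin":0},{"x":0,"y":0,"z":0,"spin":0},{"x":0,"y":0,"z":0,"spin":0},{"x":0,"y":0,"z":0,"spin":0},{"x":0,"y":0,"z":0.02,"spin":0},{"x":0,"y":0,"z":0.05,"spin":0},{"x":0,"y":0,"z":0.08,"spin":0},{"x":0,"y":0,"z":0.08,"spin":0}]' 0.087
```

```text
time: 18.6
ee_pos: [0.5138, -0.0936, 0.0462]
eef_rot: [0.656, 0.754, 0.0, 0.0]
ft_force: [-0.6, 0.5, -2.2]
width: 0.0596
time: 19.6
ee_pos: [0.5151, -0.0937, 0.1283]
eef_rot: [0.656, 0.754, 0.001, 0.001]
ft_force: [0.7, 0.5, -0.1]
width: 0.0872
```

Now the jar at (422, −270); it is round, so I spin −40 to keep the last joint well inside its range.

```bash
python3 -m creep '[{"x":-0.01,"y":-0.02,"z":0.005,"spin":-5},{"x":-0.025,"y":-0.05,"z":0.005,"spin":-12},{"x":-0.04,"y":-0.08,"z":0.005,"spin":-20},{"x":-0.055,"y":-0.11,"z":0.005,"spin":-28},{"x":-0.07,"y":-0.14,"z":0.005,"spin":-35},{"x":-0.085,"y":-0.16,"z":0.005,"spin":-40},{"x":-0.092,"y":-0.176,"z":0.005,"spin":-40},{"x":-0.092,"y":-0.176,"z":0.005,"spin":-40},{"x":-0.092,"y":-0.176,"z":0.005,"spin":-40}]'
python3 - <<'E'
from bench import r
from h import *
for n in("scene","side"):
    c=r.camera(n); print(n,"golden",top(c,(.5135,-.0935),.049,.075,.006),"jar",top(c,(.422,-.27),.06,.045)); np.savez(n+"4.npz",**c)
c=r.camera("wrist");print(top(c,(.422,-.27),.06,.045)); cv2.imwrite("pics/8w.png",c["pixels"])
print(r.read_state()["joint_positions"].round(2))
E
```

```text
time: 20.72
ee_pos: [0.422, -0.2686, 0.1308]
eef_rot: [0.875, 0.485, 0.0, -0.0]
ft_force: [0.2, 0.3, 0.3]
width: 0.0869
scene golden (array([514.9, -93.8, 112.9,  60.9,   7.8]), 724, 48.7) jar (array([ 423.3, -269.3,   51.3,   50.6,    7. ]), 244, 60.2)
side golden (array([520.9, -93.7,  95.2,  64. ,   8.3]), 381, 47.9) jar (array([ 429.2, -277.3,   53.2,   31.3,   44.6]), 258, 58.9)
(array([ 423.7, -268.6,   51.3,   50.8,  -36.4]), 4050, 59.4)
[-0.12  0.18  0.66  1.96 -0.12  1.05  1.6 ]
```

View pics/8w.png

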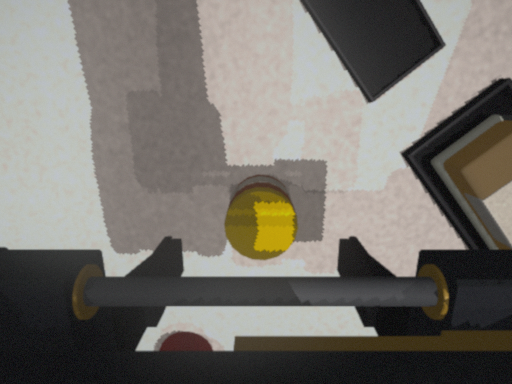

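The golden loaf is seated: top at 48.7 mm, centre ≈ (514, −93.8), angle 8°. The jar cap at (260,217) is centred between the fingers. Descend and grip.

```bash
python3 -m creep '[{"x":0.001,"y":0,"z":-0.02,"spin":0},{"x":0.001,"y":0,"z":-0.045,"spin":0},{"x":0.001,"y":0,"z":-0.07,"spin":0},{"x":0.001,"y":0,"z":-0.081,"spin":0},{"x":0.001,"y":0,"z":-0.081,"spin":0}]'; python3 -m creep '[{"x":0,"y":0,"z":0,"spin":0},{"x":0,"y":0,"z":0,"spin":0},{"x":0,"y":0,"z":0,"spin":0},{"x":0,"y":0,"z":0,"spin":0},{"x":0,"y":0,"z":0,"spin":0},{"x":0,"y":0,"z":0,"spin":0}]' 0 25
```

```text
time: 21.5
ee_pos: [0.4225, -0.2693, 0.0498]
eef_rot: [0.875, 0.485, -0.0, -0.0]
ft_force: [0.9, -0.2, 0.8]
width: 0.087
time: 22.25
ee_pos: [0.4228, -0.2695, 0.0502]
eef_rot: [0.875, 0.485, 0.0, -0.0]
ft_force: [-0.3, 1.3, 2.9]
width: 0.0515
```

```bash
python3 -m creep '[{"x":0,"y":0,"z":0.02,"spin":0},{"x":0,"y":0,"z":0.05,"spin":0},{"x":0.005,"y":0.01,"z":0.075,"spin":0},{"x":0.017,"y":0.033,"z":0.085,"spin":0},{"x":0.032,"y":0.062,"z":0.085,"spin":0},{"x":0.047,"y":0.091,"z":0.085,"spin":0},{"x":0.062,"y":0.12,"z":0.085,"spin":0},{"x":0.077,"y":0.149,"z":0.085,"spin":0},{"x":0.086,"y":0.167,"z":0.08,"spin":0},{"x":0.091,"y":0.1755,"z":0.07,"spin":0},{"x":0.091,"y":0.1755,"z":0.06,"spin":0},{"x":0.091,"y":0.1755,"z":0.06,"spin":0}]'
python3 - <<'E'
from bench import r
from h import *
for n in("scene","side"):
    c=r.camera(n); cv2.imwrite(f"pics/9{n}.png",c["pixels"])
a=cv2.imread("pics/9scene.png")[110:250,150:310];b=cv2.imread("pics/9side.png")[160:300,170:330]
cv2.imwrite("pics/9.png",cv2.resize(np.hstack([a,b]),None,fx=2.4,fy=2.4))
E
```

```text
time: 23.75
ee_pos: [0.5124, -0.0953, 0.1089]
eef_rot: [0.875, 0.484, -0.001, -0.0]
ft_force: [0.2, -0.3, -1.4]
width: 0.0518
```

View pics/9.png

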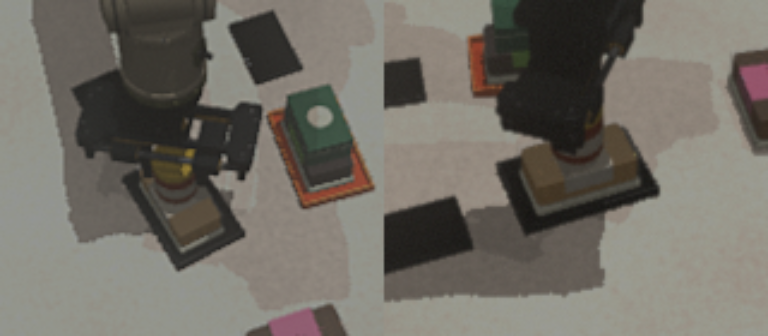

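The jar hangs upright over the label in the middle of the golden loaf, which sits inside the tray. Lower and release.

```bash
python3 -m creep '[{"x":0.0005,"y":0.0005,"z":-0.004,"spin":0},{"x":0.0005,"y":0.0005,"z":-0.008,"spin":0},{"x":0.0005,"y":0.0005,"z":-0.0095,"spin":0},{"x":0.0005,"y":0.0005,"z":-0.0105,"spin":0},{"x":0.0005,"y":0.0005,"z":-0.0105,"spin":0}]'; python3 -m creep '[{"x":0,"y":0,"z":0,"spin":0},{"x":0,"y":0,"z":0,"spin":0},{"x":0,"y":0,"z":0,"spin":0},{"x":0,"y":0,"z":0,"spin":0},{"x":0,"y":0,"z":0.02,"spin":0},{"x":0,"y":0,"z":0.05,"spin":0},{"x":0,"y":0,"z":0.09,"spin":0},{"x":0,"y":0,"z":0.09,"spin":0}]' 0.087
```

```text
time: 24.48
ee_pos: [0.5141, -0.0936, 0.0996]
eef_rot: [0.875, 0.485, 0.0, -0.0]
ft_force: [0.1, -0.3, -2.0]
width: 0.0519
time: 25.48
ee_pos: [0.5158, -0.0938, 0.1924]
eef_rot: [0.875, 0.484, 0.002, 0.001]
ft_force: [0.2, -0.4, -0.2]
width: 0.0866
```

Last, the red tin at (519, −419).

```bash
python3 -m creep '[{"x":0,"y":-0.03,"z":0,"spin":0},{"x":0.002,"y":-0.07,"z":0,"spin":0},{"x":0.003,"y":-0.12,"z":0,"spin":0},{"x":0.004,"y":-0.17,"z":-0.01,"spin":0},{"x":0.004,"y":-0.22,"z":-0.025,"spin":0},{"x":0.004,"y":-0.27,"z":-0.04,"spin":0},{"x":0.004,"y":-0.31,"z":-0.055,"spin":0},{"x":0.004,"y":-0.325,"z":-0.07,"spin":0},{"x":0.004,"y":-0.325,"z":-0.075,"spin":0},{"x":0.004,"y":-0.325,"z":-0.075,"spin":0}]'
python3 - <<'E'
from bench import r
from h import *
for n in("scene","side"):
    c=r.camera(n); print(n,"jar",top(c,(.514,-.0935),.109,.045,.006),"green",top(c,(.503,.09),.085,.06,.006),"red",top(c,(.519,-.419),.04,.045)); np.savez(n+"5.npz",**c)
c=r.camera("wrist");print(top(c,(.519,-.419),.04,.045)); cv2.imwrite("pics/10w.png",c["pixels"])
E
```

```text
time: 26.72
ee_pos: [0.5188, -0.4167, 0.1141]
eef_rot: [0.874, 0.485, 0.0, -0.001]
ft_force: [-0.2, 0.9, -0.9]
width: 0.087
scene jar (array([515.6, -93.8,  51.4,  49.5, -16.3]), 263, 108.5) green (array([503.4,  89.3,  87.8,  57.5,  -3.7]), 505, 84.5) red (array([ 522.1, -421.4,   57.4,   47.5,   45.1]), 286, 40.2)
side jar (array([ 494.5, -103.7,   39.8,   11.3,  -65.7]), 58, 107.9) green (array([463.4,  75.7,  36.9,  17.2, -62.8]), 49, 83.4) red (array([ 510.3, -444.8,   23.9,    3.6,  -24.5]), 10, 35.6)
(array([ 520.5, -418.3,   55.2,   55.1,  -37.7]), 4504, 39.5)
```

View pics/10w.png

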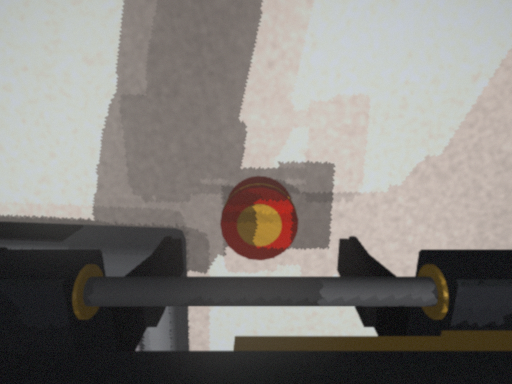

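The tin is centred at (260,218), but the grey till display comes under the left finger (edge at x≈185, y>220). I need its extent and height before going down.

Run:
```python
from h import *
S=load("scene0.npz");P=world(S).reshape(-1,3)
q=P[(np.hypot(P[:,0]-.519,P[:,1]+.419)<.16)&(P[:,2]>.006)&(np.hypot(P[:,0]-.519,P[:,1]+.419)>.031)&np.isfinite(P[:,0])]
d=q[:,:2]-[.519,-.419]; a=np.degrees(np.arctan2(d[:,1],d[:,0]))//15*15; rr=np.hypot(*d.T)
for k in np.unique(a): m=a==k; i=rr[m].argmin(); print(k,"n",m.sum(),"min r mm",(rr[m].min()*1000).round(),"z there",(q[m][i,2]*1000).round(),"max z",(q[m][:,2].max()*1000).round())
```

```text
-180.0 n 5 min r mm 57.0 z there 8.0 max z 8.0
-165.0 n 5 min r mm 100.0 z there 8.0 max z 8.0
-150.0 n 2 min r mm 62.0 z there 6.0 max z 7.0
-135.0 n 3 min r mm 95.0 z there 6.0 max z 8.0
-120.0 n 228 min r mm 64.0 z there 19.0 max z 73.0
-105.0 n 422 min r mm 64.0 z there 53.0 max z 78.0
-90.0 n 468 min r mm 60.0 z there 7.0 max z 77.0
-75.0 n 489 min r mm 32.0 z there 6.0 max z 77.0
-60.0 n 101 min r mm 83.0 z there 6.0 max z 62.0
-45.0 n 3 min r mm 98.0 z there 7.0 max z 7.0
-30.0 n 1 min r mm 117.0 z there 6.0 max z 6.0
-15.0 n 4 min r mm 34.0 z there 7.0 max z 7.0
0.0 n 2 min r mm 55.0 z there 6.0 max z 6.0
15.0 n 4 min r mm 54.0 z there 6.0 max z 6.0
30.0 n 2 min r mm 102.0 z there 6.0 max z 7.0
45.0 n 48 min r mm 32.0 z there 7.0 max z 50.0
60.0 n 124 min r mm 128.0 z there 44.0 max z 52.0
75.0 n 1 min r mm 149.0 z there 7.0 max z 7.0
90.0 n 1 min r mm 155.0 z there 6.0 max z 6.0
105.0 n 43 min r mm 102.0 z there 7.0 max z 61.0
120.0 n 50 min r mm 50.0 z there 7.0 max z 63.0
135.0 n 3 min r mm 123.0 z there 7.0 max z 7.0
150.0 n 1 min r mm 51.0 z there 8.0 max z 8.0
165.0 n 1 min r mm 53.0 z there 6.0 max z 6.0
```

The display is 64 mm or more away in the −60…−120° directions and up to 78 mm high. ±x is free, so I turn the jaw to 0° (spin −58).

```bash
python3 -m creep '[{"x":0,"y":0,"z":0,"spin":-8},{"x":0,"y":-0.001,"z":0,"spin":-17},{"x":0.001,"y":-0.001,"z":0,"spin":-26},{"x":0.001,"y":-0.001,"z":0,"spin":-35},{"x":0.001,"y":-0.001,"z":0,"spin":-44},{"x":0.001,"y":-0.001,"z":0,"spin":-52},{"x":0.001,"y":-0.001,"z":0,"spin":-58},{"x":0.001,"y":-0.001,"z":0,"spin":-58},{"x":0.001,"y":-0.001,"z":0,"spin":-58}]'
python3 - <<'E'
from bench import r
from h import *
c=r.camera("wrist");print(top(c,(.520,-.419),.04,.045))
E
```

```text
time: 28.0
ee_pos: [0.5195, -0.4192, 0.1149]
eef_rot: [1.0, 0.001, 0.0, -0.0]
ft_force: [-0.7, 0.0, 0.4]
width: 0.087
(array([ 521.1, -417.6,   55.1,   55. ,  -47.2]), 4543, 39.5)
```

```bash
python3 -m creep '[{"x":0.001,"y":0.001,"z":-0.02,"spin":0},{"x":0.001,"y":0.001,"z":-0.045,"spin":0},{"x":0.001,"y":0.001,"z":-0.065,"spin":0},{"x":0.001,"y":0.001,"z":-0.076,"spin":0},{"x":0.001,"y":0.001,"z":-0.076,"spin":0}]'; python3 -m creep '[{"x":0,"y":0,"z":0,"spin":0},{"x":0,"y":0,"z":0,"spin":0},{"x":0,"y":0,"z":0,"spin":0},{"x":0,"y":0,"z":0,"spin":0},{"x":0,"y":0,"z":0,"spin":0},{"x":0,"y":0,"z":0,"spin":0}]' 0 20
```

```text
time: 28.68
ee_pos: [0.5198, -0.4184, 0.0377]
eef_rot: [1.0, -0.0, -0.001, -0.0]
ft_force: [-0.7, 0.2, 0.7]
width: 0.0871
time: 29.42
ee_pos: [0.5203, -0.4186, 0.0388]
eef_rot: [1.0, -0.0, 0.0, 0.0]
ft_force: [-0.3, 0.8, 3.5]
width: 0.0555
```

Gripped at 55.5 mm. Lift high, over the jar stack, and carry to the green box at (503.3, 89.5): dx −17, dy +508.

```bash
python3 -m creep '[{"x":0,"y":0,"z":0.02,"spin":0},{"x":0,"y":0,"z":0.05,"spin":0},{"x":0,"y":0,"z":0.09,"spin":0},{"x":0,"y":0.005,"z":0.13,"spin":0},{"x":0,"y":0.02,"z":0.16,"spin":0},{"x":0,"y":0.05,"z":0.17,"spin":0},{"x":-0.002,"y":0.09,"z":0.17,"spin":0},{"x":-0.004,"y":0.13,"z":0.17,"spin":0},{"x":-0.006,"y":0.17,"z":0.17,"spin":0},{"x":-0.008,"y":0.21,"z":0.17,"spin":0},{"x":-0.01,"y":0.25,"z":0.17,"spin":0},{"x":-0.011,"y":0.29,"z":0.17,"spin":0}]'; python3 -m creep '[{"x":-0.001,"y":0.04,"z":0,"spin":0},{"x":-0.002,"y":0.08,"z":0,"spin":0},{"x":-0.003,"y":0.12,"z":0,"spin":0},{"x":-0.004,"y":0.16,"z":0,"spin":0},{"x":-0.005,"y":0.19,"z":0,"spin":0},{"x":-0.006,"y":0.21,"z":-0.01,"spin":0},{"x":-0.006,"y":0.218,"z":-0.03,"spin":0},{"x":-0.006,"y":0.218,"z":-0.05,"spin":0},{"x":-0.006,"y":0.218,"z":-0.065,"spin":0},{"x":-0.006,"y":0.218,"z":-0.07,"spin":0},{"x":-0.006,"y":0.218,"z":-0.07,"spin":0}]'
python3 - <<'E'
from bench import r
from h import *
for n in("scene","side"):
    c=r.camera(n); cv2.imwrite(f"pics/11{n}.png",c["pixels"])
a=cv2.imread("pics/11scene.png")[70:230,180:360];b=cv2.imread("pics/11side.png")[110:270,150:330]
cv2.imwrite("pics/11.png",cv2.resize(np.hstack([a,b]),None,fx=2.2,fy=2.2))
E
```

```text
time: 30.92
ee_pos: [0.5088, -0.1277, 0.2094]
eef_rot: [1.0, -0.001, 0.0, -0.0]
ft_force: [0.9, 0.1, -1.4]
width: 0.0553
time: 32.3
ee_pos: [0.5032, 0.089, 0.1386]
eef_rot: [1.0, -0.001, -0.0, 0.0]
ft_force: [0.1, -0.3, -0.9]
width: 0.0554
```

View pics/11.png

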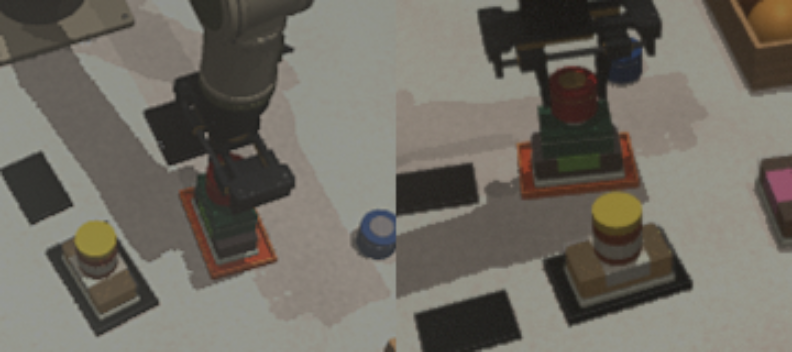

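The black-tray order stands neatly, and the tin hangs upright over the middle of the green box. Lower, release and withdraw.

```bash
python3 -m creep '[{"x":0,"y":0.0005,"z":-0.006,"spin":0},{"x":0,"y":0.0005,"z":-0.011,"spin":0},{"x":0,"y":0.0005,"z":-0.0135,"spin":0},{"x":0,"y":0.0005,"z":-0.0145,"spin":0},{"x":0,"y":0.0005,"z":-0.0145,"spin":0},{"x":0,"y":0.0005,"z":-0.0145,"spin":0}]'; python3 -m creep '[{"x":0,"y":0,"z":0,"spin":0},{"x":0,"y":0,"z":0,"spin":0},{"x":0,"y":0,"z":0,"spin":0},{"x":0,"y":0,"z":0,"spin":0},{"x":0,"y":0,"z":0.02,"spin":0},{"x":0,"y":0,"z":0.05,"spin":0},{"x":0,"y":0,"z":0.09,"spin":0},{"x":-0.03,"y":0.04,"z":0.11,"spin":0},{"x":-0.06,"y":0.09,"z":0.12,"spin":0},{"x":-0.06,"y":0.14,"z":0.12,"spin":0},{"x":-0.06,"y":0.2,"z":0.12,"spin":0},{"x":-0.06,"y":0.25,"z":0.12,"spin":0}]' 0.087;  python3 - <<'E'
from bench import r
from h import *
for n in("scene","side"):
    c=r.camera(n); cv2.imwrite(f"pics/12{n}.png",c["pixels"])
    for k,xy,h,rd in (("dark",(.503,.09),.049,.075),("green",(.503,.09),.085,.06),("red",(.503,.09),.125,.045),("golden",(.514,-.094),.049,.075),("jar",(.514,-.094),.109,.045),("blue",(.599,.271),.04,.045),("fruit",(.734,-.0385),.045,.075)): print(n,k,top(c,xy,h,rd))
a=cv2.imread("pics/12scene.png")[70:270,180:380];b=cv2.imread("pics/12side.png")[110:310,150:350]
cv2.imwrite("pics/12.png",cv2.resize(np.hstack([a,b]),None,fx=2,fy=2))
E
```

```text
time: 33.15
ee_pos: [0.5033, 0.09, 0.1242]
eef_rot: [1.0, -0.0, 0.0, -0.0]
ft_force: [0.1, 0.2, -1.4]
width: 0.0556
time: 34.65
ee_pos: [0.4426, 0.3424, 0.2441]
eef_rot: [1.0, 0.0, 0.0, -0.0]
ft_force: [1.0, -0.4, 0.3]
width: 0.0869
scene dark (array([503.6,  89.6, 111.9,  60.4,  -4.9]), 158, 48.2)
scene green (array([503.6,  89.5,  87.6,  57.1,  -5.6]), 202, 84.8)
scene red (array([503.7,  89.7,  55.3,  54.2, -61.5]), 272, 124.6)
scene golden (array([514.8, -94.2, 111.1,  59.7,   7.9]), 377, 48.8)
scene jar (array([513.4, -93.5,  51.4,  49.2, -33.8]), 260, 108.9)
scene blue (array([599.7, 273.1,  56.8,  54.1, -48.8]), 257, 39.4)
scene fruit (array([734.3, -38.4, 110. ,  61.5,  88.1]), 884, 44.6)
side dark (array([501.7,  87.3, 109.5,  62.5,  -4.6]), 269, 47.7)
side green (array([501.9,  86.7,  83.8,  61.7,  -5.1]), 280, 83.9)
side red (array([501.6,  86.7,  54.8,  54.5, -69.9]), 263, 124.0)
side golden (array([513.5, -95.7, 109.7,  62.8,   8.1]), 611, 47.9)
side jar (array([512.5, -95.5,  51.4,  49.6, -79.7]), 315, 108.0)
side blue (array([597.9, 268.5,  55.6,  53.4,  76.6]), 180, 38.9)
side fruit (array([733.2, -39.4, 115.6,  60.9,  87.6]), 746, 44.0)
```

View pics/12.png

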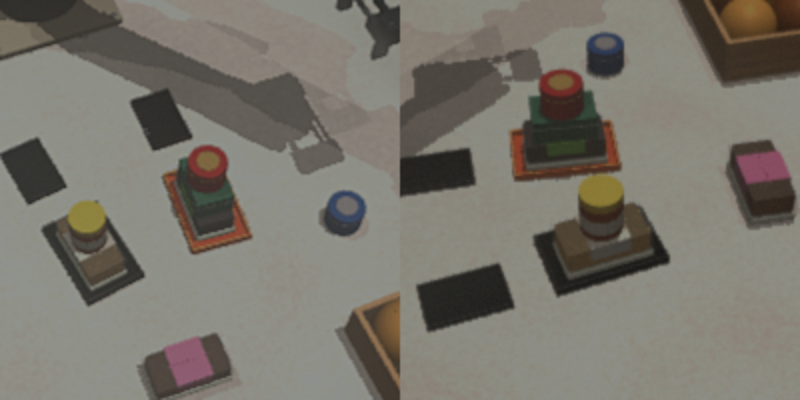

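Both stacks stand centred and upright, the heights match, the blue tin and fruit loaf are unmoved, and the gripper is well away. I let the arm settle for a moment and hand in.

```bash
python3 -m creep '[{"x":0,"y":0,"z":0,"spin":0},{"x":0,"y":0,"z":0,"spin":0},{"x":0,"y":0,"z":0,"spin":0},{"x":0,"y":0,"z":0,"spin":0}]'; python3 -c "from bench import r; print(r.close_job())"
```

```text
time: 35.25
ee_pos: [0.4433, 0.3394, 0.2443]
eef_rot: [1.0, -0.001, 0.0, -0.0]
ft_force: [0.6, 0.2, -0.5]
width: 0.0866
the job is handed in; nothing more can be done
None
```

Both orders are made up and the job is handed in at about 35 s of the 144 s; the hand-in reports no verdict. In the orange tray are the dark loaf, green box and red tin; in the black tray are the golden loaf and jam jar.

My last camera checks, after releasing and withdrawing:

- **Stacks:** each item is within about 2 mm of the centre of the one below. Tops are at 48, 84–85 and 124–125 mm in the orange tray, and at 48–49 and 108–109 mm in the black tray, as they should be.
- **Loaves and box:** each loaf is within about 4 mm of its tray's centre and flat inside the rim. The green box is within 1° of its loaf.
- **Left alone:** the blue tin and fruit loaf are where they started, to within about 2 mm, which is the measuring error.

The scene and side cameras differed steadily by about 2–3 mm in position and 1 mm in height. That is near the stated calibration error and well inside the tolerances. The tray centres are less certain, by a few mm, because the visible tray walls shift the measured outline. No check failed. The first move command was refused for missing keys, without the arm moving, and was sent again.

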